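# Make up and close a stacked resistor kit

## Task

Finish the resistor kit: lay the loose resistor on its flange in the empty cell of the tray that stands on the bench, take the full tray off the sloping rest and stack it on that tray, then close the stack with the grey cover. Cut corners go above cut corners and every skirt sits fully down on the ledge below. Set each piece down, do not let it fall, and leave the other things on the bench where they are.

Things in the scene. Friction and masses are not known exactly. Their poses are not given: they have to be found in the camera images.
- tray1: Charcoal stacking tray, 192 (x) x 108 mm (y), both +x corners cut at 45 degrees (18 mm legs), -x corners square. Origin: centre of its underside, z up. Hollow skirt, wall 4 mm, below a 4 mm deck whose top is 40 mm up. Yellow grip rib in the middle. Stands level and loose on the bench, 400 g; a resistor is fixed in its +x cell, the -x cell is empty.
- tray2: Charcoal stacking tray, 192 (x) x 108 mm (y), both +x corners cut at 45 degrees (18 mm legs), -x corners square. Origin: centre of its underside, z up. Hollow skirt, wall 4 mm, below a 4 mm deck whose top is 40 mm up. Yellow grip rib in the middle. About 420 g, loose, a resistor fixed in each end cell. Starts on the sloping rest, tilted 30 degrees, x up the slope, low end against the lip.
- cover: Light grey cover, loose, about 200 g, level on the bench. Outline, cut corners (+x end) and skirt as the trays: 192 (x) x 108 mm (y), flat top 40 mm above the origin, hollow below (36 mm deep inside), no upstand; yellow grip rib on top. Origin: centre of its underside, z up.
- resistor: Loose gold aluminium-clad resistor, 120 g, on its flange on the bench. Origin: centre of its underside; x along its length, z up. Flange 64 (x) x 44 (y) x 3 mm; finned body 64 x 28 mm (y), top 26 mm up; end lugs make it 76 mm long, 13 mm up. It lies in the cell with its length along the tray's y, either way round.
- rest: Fixed blue sheet-steel sloping rest, about 180 x 124 mm. Origin: under its middle on the bench; its x points horizontally up the slope, away from the robot. The slope rises 30 degrees, from 30 to 133 mm above the bench; lip 18 mm high at the low end, guides 10 mm high at the sides.
- tray1_rib (a point): middle of the top edge of tray1's yellow grip rib, which is 12 mm thick in x, 70 mm long in y, stands on the middle of the deck; this point is 73 mm above the body's origin. Room for a finger: 21 mm each side in x before the dividers (12 mm high), 30 mm before the resistor bodies
- tray2_rib (a point): middle of the top edge of tray2's yellow grip rib, which is 12 mm thick in x, 70 mm long in y, stands on the middle of the deck; this point is 73 mm above the body's origin. The rib tilts with the tray; room as at tray1
- cover_rib (a point): middle of the top edge of cover's yellow grip rib, which is 12 mm thick in x, 70 mm long in y, stands on the middle of the flat top; this point is 70 mm above the body's origin
- empty_cell (a point): middle of the floor of tray1's empty cell (x = -57.5 mm, on the deck, 40 mm up). Clear floor 55 mm in the tray's x, 85 mm in its y. Dividers 12 mm high, 3 mm thick, at x = -29 and +29 mm part the end cells from the middle; the outer walls are the 12 mm upstand
- tray1_ledge (a point): middle of tray1's ledge at its cut-corner end (x = +96 mm, 40 mm up). Round the deck runs a 12 mm high upstand, set 6 mm in from the edge at its foot, 9 mm at its top; the next skirt drops over it with 2 mm play to each side and rests on the ledge outside it, its body then 40 mm above tray1's
- tray2_ledge (a point): the same point of tray2, which has the same upstand and ledge
- tray2_foot (a point): middle of the lower edge of tray2's skirt at its cut-corner end (x = +96 mm, z = 0); meets tray1_ledge when stacked
- cover_foot (a point): the same point of the cover; meets tray2_ledge when stacked
- spray: Bystander: loose spray bottle, clear body 62 mm across, 218 mm tall, blue trigger head; origin under its centre, z up
- flask: Bystander: loose black flask, 74 mm across, 200 mm tall; origin under its centre, z up
- solder: Bystander: loose green solder reel standing on its flange, 50 mm across, 38 mm tall; origin under its centre
- meter: Bystander: loose yellow multimeter lying flat, 150 x 75 x 40 mm; origin under its centre, x along its length
- driver: Bystander: loose screwdriver with red handle, 190 mm long, lying on the bench along its x axis
Things that resemble listed ones, but are neither listed nor needed, are in the scene too. There is more than one size of the resistor; the one meant has the size given above.

How it is judged (in metres and radians):
At the end, for the whole second after the job is handed in: Tray1 level on the bench, resistor flat in its empty cell (within 9 mm in x, 14 mm in y); tray2 on tray1 and cover on tray2, each level, 40 mm (+-3) above the one below, cut corners matched (foot within 7 mm of ledge point); all at rest (height (world z) of tray1 below 0.004 m and angle between tray1's own z axis and vertical below 0.03 rad and linear speed of each of tray1, tray2, cover below 0.02 m/s and x of resistor in the frame of tray1 between -0.0665 and -0.0485 m and y of resistor in the frame of tray1 between -0.014 and 0.014 m and z of resistor in the frame of tray1 between 0.037 and 0.043 m and angle between resistor's own z axis and vertical below 0.1 rad and z of tray2 in the frame of tray1 between 0.037 and 0.043 m and distance between tray2_foot and tray1_ledge below 0.007 m and angle between each of tray2, cover's own z axis and vertical below 0.035 rad and z of cover in the frame of tray2 between 0.037 and 0.043 m and distance between cover_foot and tray2_ledge below 0.007 m); the robot touches nothing.
It fails at once if a bystander (spray bottle, flask, solder reel, meter, screwdriver) is shoved more than 25 mm or knocked over (distance of any of spray, flask, solder, meter, driver from where it was at the start of the episode above 0.025 m or angle between any of spray, flask, solder, meter's own z axis and vertical above 0.4 rad).
It fails at once if the resistor, the full tray or the cover is let fall or thrown (in free flight, touching nothing, at over 0.7 m/s, a fall of some 25 mm) ((contact force between resistor and anything else below 0.05 N and linear speed of resistor above 0.7 m/s) or (contact force between tray2 and anything else below 0.05 N and linear speed of tray2 above 0.7 m/s) or (contact force between cover and anything else below 0.05 N and linear speed of cover above 0.7 m/s)).
It also fails if it takes over 70 s, if anything falls off the work surface, if the arm or the gripper's body presses on something with over 40 N, if the wrist force passes 120 N, or if a joint passes its speed limit or range.

## Robot

A 6-joint arm with a two-finger parallel gripper is mounted at the origin on the work surface. World frame = base frame: x ahead of the robot, y to its left, z up, the work surface at z = 0. Lengths are in mm, angles in rad, forces in N, time in s.
With the tool pointing down it reaches from about 275 to 825 mm from the base axis. Payload 4.9 kg.
Tool frame: the origin (TCP) lies at the very end of the fingers, on their centre line; the grasp point (between the pads) lies 19 mm behind it; z points along the fingers, y is the line along which they close (so a half turn about z gives the same grasp; the last joint's range is limited). The gripper opens to 85 mm and grips with 20 to 120 N. Pads are 22 mm wide; open, the fingers measure 114 mm over their backs; the gripper's body (76 mm by 85 mm) begins 54 mm behind the grasp point. The pads swing forward as they close: fully open they stand 13 mm farther back than shut.
Start: joints at [1.059, 0.326, -0.193, 1.052, 0, 1.437], TCP at [202.878, 511.233, 208.481] pointing down, gripper open.
Joint ranges: [-2.65, 2.65], [-0.97, 1.79], [-1.3, 1.35], [-1.93, 2.1], [-1.47, 1.37], [-3.14, 3.14]. Speed limits (rad/s): [2.57, 2.57, 3.14, 3.14, 3.14, 3.14].

## Interface

Orientations are given as [roll, pitch, yaw] about the fixed x, y, z axes, in that order (R = Rz(yaw) Ry(pitch) Rx(roll)).
In Python, from bench import bot, solve_ik, imaging gives the robot as it stands. Calls block until the motion is done:
- bot.move_ptp(position, orientation): joint-space move of the TCP to a pose.
- bot.movel(position, rot=None, max_speed=150, threshold=None): straight line of the TCP; rot=None keeps the orientation; max_speed is the mean speed in mm/s. With threshold (N) it stops when the force on the tool has changed by that much, and returns True; else False.
- bot.move_j(angles): joint-space move.
- bot.grip(opening, effort=None): opening from 0.0 (shut) to 1.0 (fully open); effort is the grip in N (None keeps the last); returns when the fingers have stopped.
- bot.dwell(seconds).
- solve_ik(position, orientation): joint angles nearest the present ones, or None.
- bot.get_state(): the state.
- imaging.capture(name): name is "scene" or "top"; returns the picture (384x512x3 uint8, blue, green, red); there is no depth.
- imaging.camera_model(name): a dict with "K" (3x3 intrinsics, pixels), "position" and "rotation" of the camera in the world. Camera axes: x right, y up, looking along -z (the intrinsics and any distortion apply to the point x, -y, -z); pixel columns grow to the right and rows downward; lengths in mm; the calibration is good to about 2 mm. A picture is of the moment at which its call begins. camera_model takes no time and is no camera call.
A pose or a line that the arm cannot do raises bot.IKError and nothing moves.
- bot.sign_off(): hands the job in; it is judged then, once.
The state is a dict: "t": time; "qpos": joint angles; "joint_velocities": joint speeds; "effort": joint torques, N m; "tcp_pos": TCP position; "orientation": TCP orientation; "contact_force": force on the tool from outside, world axes, zero at the start; "wrist_torque": the same for the moment, N m; "opening": opening from 0.0 (shut) to 1.0 (fully open); "gripper_force": force on a finger pad.
Only numpy, scipy, OpenCV 4.12 (cv2) and the standard library are available. Lean on these libraries where they do the work, as an engineer would, in place of code of your own. Each camera call takes 0.05 s, during which the arm holds its last target. There are 200 camera calls.

## Working session

There is one attempt and no reset: what is moved stays moved. The work goes in short steps, each a Python script; the robot and the scene stay as the last script left them, time stands still between calls to the robot, and variables do not carry over. Pictures are saved under pics/ and viewed, at most 10 in all, crops included, and the job is handed in when it is done.

```bash
ls; mkdir -p pics
python3 - <<'E'
from bench import bot, imaging
import cv2
for n in("scene","top"):
    im=imaging.capture(n); cv2.imwrite(f"pics/{n}0.png",im)
    cv2.imwrite(f"pics/{n}0b.png",cv2.resize(im,(800,600),interpolation=cv2.INTER_CUBIC))
    print(imaging.camera_model(n))
print(bot.get_state())
E
```

```text
pics
{'K': array([[380.68014375,   0.        , 258.46038314],
       [  0.        , 380.68014375, 191.10521585],
       [  0.        ,   0.        ,   1.        ]]), 'position': array([ 906.66716403, -374.37975132,  921.24080437]), 'rotation': array([ 0.58492773, -0.00599861,  0.72173644])}
{'K': array([[352.09118044,   0.        , 253.3963786 ],
       [  0.        , 352.09118044, 193.82350335],
       [  0.        ,   0.        ,   1.        ]]), 'position': array([402.72447288,  17.39404729, 957.67022991]), 'rotation': array([ 0.1822864 , -0.00339398, -1.5661108 ])}
{'t': 0.1, 'qpos': array([ 1.05880469e+00,  3.26857527e-01, -1.93460526e-01,  1.05203442e+00,
        1.80896680e-05,  1.43658618e+00]), 'joint_velocities': array([-0.00067891, -0.001104  ,  0.00287915, -0.00014795,  0.0009679 ,
       -0.00029234]), 'effort': array([ 1.34689012e-04, -4.44237971e+01,  2.63038230e+01,  7.90327467e-03,
       -1.64796224e-04,  4.82404900e-06]), 'tcp_pos': array([202.58687115, 510.73234388, 207.7957152 ]), 'orientation': array([-3.14005292e+00, -2.26151546e-04,  2.76381098e+00]), 'contact_force': array([ 0.59870425,  0.98961209, -0.16902311]), 'wrist_torque': array([-0.02629116, -0.01140451, -0.03377565]), 'gripper_force': 0.0, 'opening': 1.0028996027252268}
```

View pics/scene0b.png

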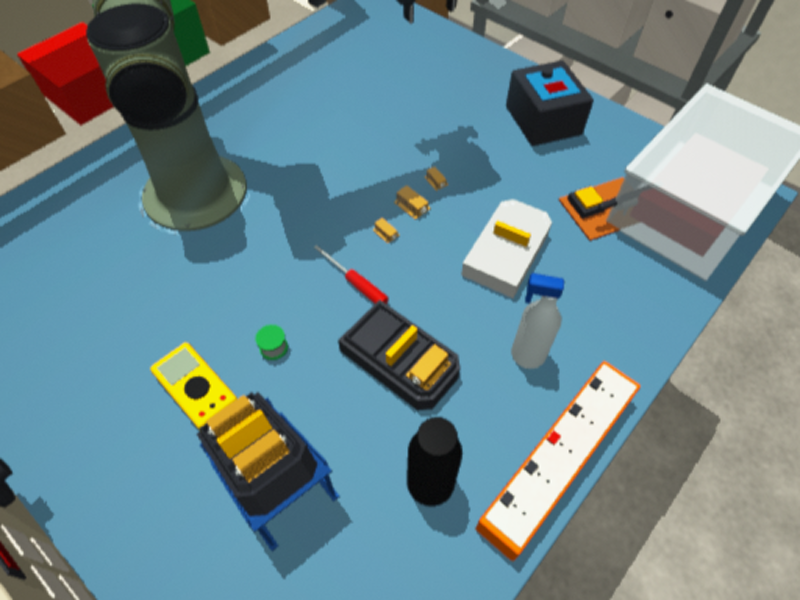

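View pics/top0b.png

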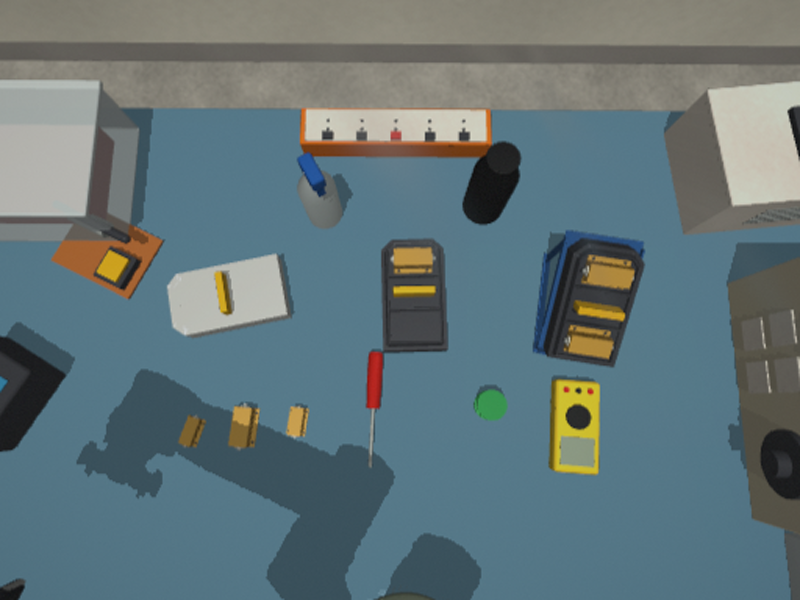

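The scene shows three gold resistors in a row, at (435,178), (412,202) and (385,230) in the scene view and (192,431), (243,426) and (297,421) in the top view. The middle one is the largest. tray1 is at (413,295), tray2 on its rest at (600,300) and the cover at (228,295). I'll enlarge these.

Run:
```python
import cv2,numpy as np
im=cv2.imread("pics/top0.png"); sc=cv2.imread("pics/scene0.png")
def c(i,x,y,w,h,k): return cv2.resize(i[y:y+h,x:x+w],None,fx=k,fy=k,interpolation=cv2.INTER_CUBIC)
A=np.hstack([c(im,105,245,100,50,4),c(sc,230,95,100,50,4)])
B=np.hstack([c(im,100,155,100,100,4),c(im,235,145,100,100,4)])
cv2.imwrite("pics/m1.png",np.vstack([A,B]))
cv2.imwrite("pics/m2.png",np.hstack([c(im,338,140,80,120,5),c(sc,120,240,80,120,5)]))
```

```text
(no output)
```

View pics/m1.png

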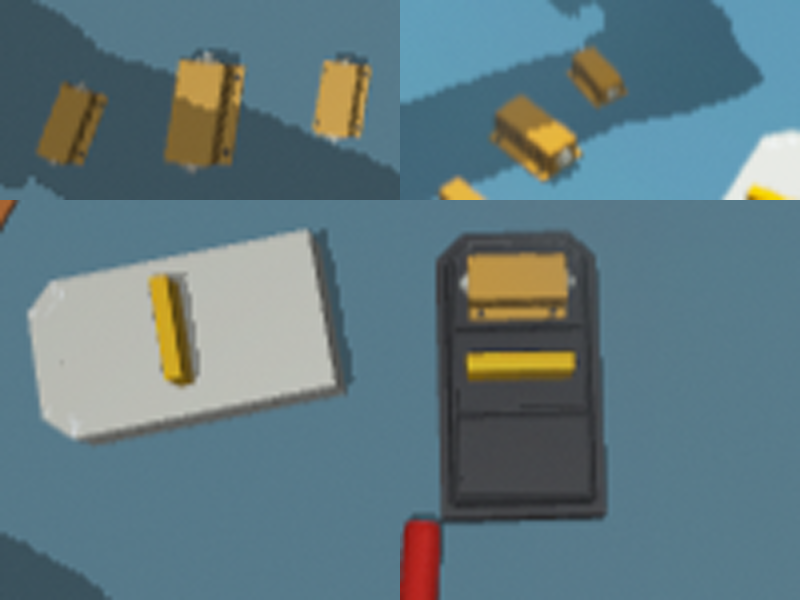

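View pics/m2.png

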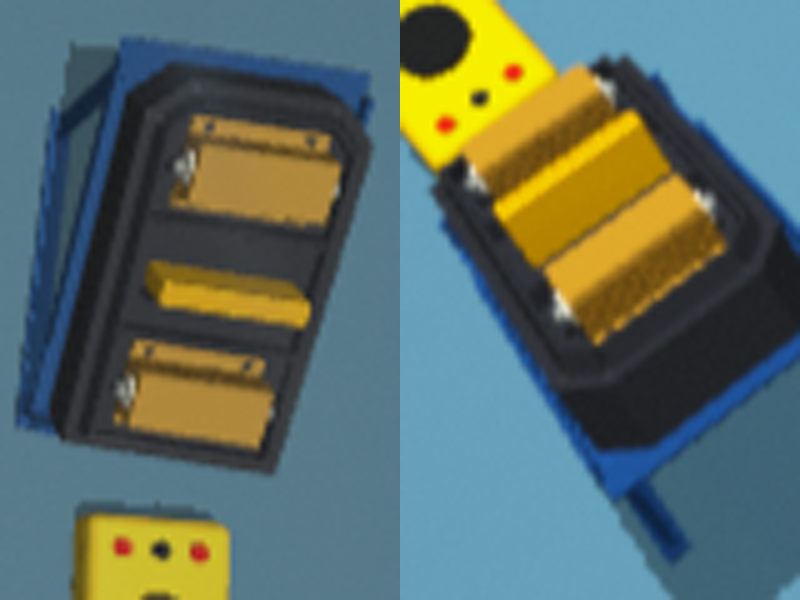

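The crop confirms the middle resistor: m1 body from (170,60) to (240,165), against about 75 px long for the other two. It also shows tray1's cut end up (away from the robot), the cover's cut end to the left (+y), and tray2's cut end up the slope. Next I'll fit the poses by silhouette in both cameras.

```bash
cat > vis.py <<'E'
import cv2,numpy as np
from scipy.optimize import minimize
from scipy.spatial.transform import Rotation as Ro
from bench import imaging
S=4
CM={n:imaging.camera_model(n) for n in("top","scene")}
def proj(n,P):
    c=CM[n]; q=(np.atleast_2d(P)-c["position"])@Ro.from_euler("xyz",c["rotation"]).as_matrix()
    q=q*[1,-1,-1]; h=q@c["K"].T; return h[:,:2]/h[:,2:]
def prism(poly,z0,z1): return np.array([[x,y,z] for z in(z0,z1) for x,y in poly],float)
def box(cx,cy,lx,ly,z0,z1): return prism([(cx+a*lx/2,cy+b*ly/2) for a in(-1,1) for b in(-1,1)],z0,z1)
def outl(d): return [(-96+d,-54+d),(96-18-d*.4,-54+d),(96-d,-36+d*.4),(96-d,36-d*.4),(96-18-d*.4,54-d),(-96+d,54-d)]
skirt=prism(outl(0),0,40); up=prism(outl(9),40,52)
def resb(cx): return [box(cx,0,28,64,40,66),box(cx,0,6,76,47,53)]
PARTS=dict(
 cover=[skirt,box(0,0,12,70,40,70)],
 tray1=[skirt,up,box(0,0,12,70,40,73)]+resb(57.5),
 tray2=[skirt,up,box(0,0,12,70,40,73)]+resb(57.5)+resb(-57.5),
 resistor=[box(0,0,64,44,0,3),box(0,0,64,28,0,26),box(0,0,76,6,7,13)])
def render(n,parts,T):
    R,t=T; m=np.zeros((384*S,512*S),np.uint8)
    for p in parts:
        u=proj(n,p@R.T+t); u=((u+.5)*S-.5)*16
        cv2.fillConvexPoly(m,cv2.convexHull(np.round(u).astype(np.int32)),255,shift=4)
    return cv2.resize(m,(512,384),interpolation=cv2.INTER_AREA)/255.
def fgmask(im):
    b,g,r=[x.astype(float) for x in cv2.split(im)]
    return ((b-r)<.13*np.maximum(b,20)+2)&~(r>2.2*g)
def fit(name,masks,ign,mkT,p0,step,cams=("top","scene")):
    def cost(p):
        T=mkT(p); s=0
        for n in cams:
            r=render(n,PARTS[name],T); w=1-ign[n]
            near=cv2.dilate((r>0).astype(np.uint8),np.ones((9,9)))*w
            s+=(np.abs(r-masks[n])*near).sum()/r.sum()
        return s
    sx=np.array([p0]+[np.array(p0)+np.eye(len(p0))[i]*step[i] for i in range(len(p0))])
    o=minimize(cost,p0,method="Nelder-Mead",options=dict(initial_simplex=sx,xatol=.01,fatol=1e-5,maxiter=250))
    return o.x,o.fun
def flat(z=0): return lambda p:(Ro.from_euler("z",p[2],degrees=True).as_matrix(),np.array([p[0],p[1],z]))
def tilt(p): return ((Ro.from_euler("z",p[3],degrees=True)*Ro.from_euler("y",-30,degrees=True)).as_matrix(),np.array(p[:3]))
def unproj(n,uv,z):
    c=CM[n]; d=np.linalg.inv(c["K"])@[uv[0],uv[1],1]; d=Ro.from_euler("xyz",c["rotation"]).as_matrix()@(d*[1,-1,-1])
    return c["position"]+d*(z-c["position"][2])/d[2]
E
cat > est.py <<'E'
from vis import *
ims={n:cv2.imread(f"pics/{n}0.png") for n in CM}
ms={n:fgmask(i).astype(float) for n,i in ims.items()}
z={n:np.zeros((384,512)) for n in ms}
ig2={n:x.copy() for n,x in z.items()}
pts=np.array([(400,0),(590,0),(565,72),(470,150),(440,185),(400,190)],float)
cv2.fillPoly(ig2["scene"],[np.int32((pts-[400,0])/5+[120,240])],1); cv2.rectangle(ig2["scene"],(90,200),(140,285),1,-1)
o=.64
def seed(u,v,h): return unproj("top",(u*o,v*o),h)[:2]
out={}
vis=dict((n,i.copy()) for n,i in ims.items())
for nm,(u,v),h,yaws in (("resistor",(243,426),15,(80,100)),("cover",(228,295),45,(105,)),("tray1",(413,295),45,(0,)),("tray2",(595,300),130,(-10,))):
  for yw in yaws:
    s=seed(u,v,h)
    if nm=="tray2": p,f=fit(nm,ms,ig2,tilt,[s[0],s[1],90,yw],[10,10,10,5]); T=tilt(p)
    else: p,f=fit(nm,ms,z,flat(),[*s,yw],[10,10,5]); T=flat()(p)
    single=[fit(nm,ms,ig2 if nm=="tray2" else z,flat(),p,[5,5,3],(n,))[0].round(1) for n in CM] if nm!="tray2" else ""
    print(nm,s.round(),p.round(2),round(f,4),single)
  for n in CM:
    for q in PARTS[nm]: cv2.polylines(vis[n],[cv2.convexHull(np.int32(np.round(proj(n,q@T[0].T+T[1]))))],True,(0,0,255) if nm!="tray1" else (255,0,255),1)
for n in CM: cv2.imwrite(f"pics/ov_{n}.png",vis[n])
t=vis["top"][130:300,100:440]; sc=vis["scene"][100:355,110:400]
cv2.imwrite("pics/ov.png",np.vstack([cv2.resize(t,(600,300)),np.hstack([cv2.resize(sc,(340,299)),np.zeros((299,260,3),np.uint8)])]))
E
python3 est.py
```

```text
resistor [366. 270.] [374.37 264.6   77.31] 1.1072 [array([374.9, 265.4,  90.2]), array([365.6, 273.1,  -5.3])]
resistor [366. 270.] [373.46 267.64 100.41] 1.2213 [array([377.7, 275.8,  90.3]), array([369.8, 266.6,  98. ])]
cover [583. 299.] [584.95 305.46 102.37] 0.0517 [array([585.4, 305.4, 102.3]), array([584.1, 305.9, 102.6])]
tray1 [585. -14.] [588.94 -13.66   1.77] 0.1496 [array([589.4, -13.9,   2. ]), array([587.9,  -9.9,   1.7])]
tray2 [ 561. -290.] [ 570.95 -297.41   81.33   -8.48] 0.138
```

Run:
```python
import cv2
t=cv2.imread("pics/top0.png");s=cv2.imread("pics/scene0.png")
for n,(u,v) in dict(gold=(153,267),goldsh=(155,283),floor_sh=(140,283),floor=(175,262),tr_deck=(265,210),tr_ledge=(245,200),tr_ledgeR=(284,190),tr_low=(270,223),flo=(230,200),t2=(365,200),t2side=(353,230),rest=(358,155)).items(): print(n,t[v,u])
for n,(u,v) in dict(deck=(240,205),side=(260,255),sideL=(230,235),floor=(220,250),sh=(292,250),t2front=(185,325),t2side=(140,295),rest=(170,337),shad=(190,350)).items(): print('S',n,s[v,u])
```

```text
gold [ 73 153 195]
goldsh [ 50 101 127]
floor_sh [92 82 59]
floor [138 121  86]
tr_deck [75 71 70]
tr_ledge [72 69 68]
tr_ledgeR [76 72 67]
tr_low [63 60 58]
flo [139 123  88]
t2 [59 56 54]
t2side [138 123  87]
rest [66 50 34]
S deck [76 71 67]
S side [28 26 25]
S sideL [105  90  57]
S floor [189 162 103]
S sh [155 132  83]
S t2front [119 101  65]
S t2side [41 38 35]
S rest [107  72  38]
S shad [118 101  63]
```

```bash
sed -i 's/<.13\*np.maximum(b,20)+2/<.22*np.maximum(b,20)+1/' vis.py; sed -i 's/(80,100)/(-8,8)/' est.py; python3 est.py
```

```text
resistor [366. 270.] [365.4  273.19  -5.47] 0.1908 [array([365.7, 272.8,  -5.4]), array([365.4, 273.2,  -5.5])]
resistor [366. 270.] [365.75 272.99  -4.68] 0.1853 [array([365.5, 272.8,  -5.9]), array([365.8, 273.1,  -4.6])]
cover [583. 299.] [584.83 305.28 102.22] 0.0462 [array([585.5, 305.3, 102.2]), array([583.9, 305.8, 102.4])]
tray1 [585. -14.] [589.43 -13.84   1.89] 0.1013 [array([589.9, -13.7,   1.9]), array([589.2, -12.9,   0.7])]
tray2 [ 561. -290.] [ 571.46 -297.31   81.68   -7.83] 0.0862
```

View pics/ov.png

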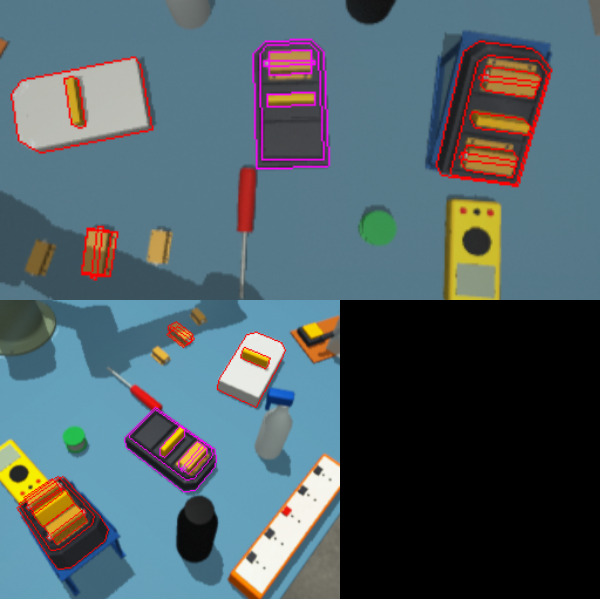

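```bash
cat > h.py <<'E'
import numpy as np
from scipy.spatial.transform import Rotation as Ro
from bench import bot, solve_ik, imaging
def rz(d): return Ro.from_euler("z",d,degrees=True)
def tool(Robj,s): # fingers close along object x; s=+1/-1
    return (Robj*rz(90*s)*Ro.from_euler("x",180,degrees=True)).as_euler("xyz")
TR1=np.array([589.43,-13.84,0]); Y1=1.8
RES=np.array([365.5,273.1,0]); YR=-5.2
COV=np.array([584.8,305.4,0]); YC=102.3
TR2=np.array([571.46,-297.31,81.6]); R2=rz(-7.83)*Ro.from_euler("y",-30,degrees=True)
def st(m):
    s=bot.get_state(); print(m,"t",round(s["t"],1),s["tcp_pos"].round(1),"F",s["contact_force"].round(1),"op",round(s["opening"],3),"gf",round(s["gripper_force"],1)); return s
E
python3 - <<'E'
from h import *; from vis import unproj
for n,u in dict(flask=(483,218),spray=(325,222)).items(): print(n,unproj("top",np.array(u)*.64,0).round())
def ck(n,p,R,s):
    q=solve_ik(np.array(p),tool(R,s)); print(n,s,None if q is None else np.round(q,2))
for s in(1,-1):
    # resistor: close along its y => object frame rotated 90
    ck("res",RES+[0,0,14],rz(YR+90),s); ck("resplace",TR1+rz(Y1).apply([-57.5,0,54]),rz(Y1),s)
    ck("resplace180",TR1+rz(Y1).apply([-57.5,0,54]),rz(Y1+180),s)
    ck("t2",TR2+R2.apply([0,0,54]),R2,s); ck("t2up",TR2+R2.apply([0,0,54])+[0,0,120],R2,s)
    ck("t2lvl",TR1+[0,0,300],rz(Y1),s); ck("t2pl",TR1+[0,0,94],rz(Y1),s)
    ck("cov",COV+[0,0,45],rz(YC),s);ck("covup",COV+[0,0,300],rz(YC),s); ck("covpl",TR1+[0,0,300],rz(Y1),s)
E
```

```text
flask [ 737. -143.    0.]
spray [728. 145.   0.]
res 1 [ 0.48  0.4  -0.68  0.49  0.    0.57]
resplace 1 [-0.17  0.45 -0.45  0.68  0.    1.37]
resplace180 1 [-0.17  0.45 -0.45  0.68  0.   -1.77]
t2 1 [-0.77  0.25 -0.7   0.19  0.3   1.  ]
t2up 1 [-0.77  0.1  -0.53  0.51  0.3   1.  ]
t2lvl 1 [-0.15  0.36  0.09  1.3   0.    1.39]
t2pl 1 [-0.15  0.49 -0.25  0.83  0.    1.39]
cov 1 [ 0.37  0.66 -0.08  0.82  0.    0.15]
covup 1 [0.37 0.51 0.32 1.38 0.   0.15]
covpl 1 [-0.15  0.36  0.09  1.3   0.    1.39]
res -1 [ 0.48  0.4  -0.68  0.49  0.   -2.57]
resplace -1 [-0.17  0.45 -0.45  0.68  0.   -1.77]
resplace180 -1 [-0.17  0.45 -0.45  0.68  0.    1.37]
t2 -1 [-0.77  0.25 -0.7   0.19  0.3  -2.14]
t2up -1 [-0.77  0.1  -0.53  0.51  0.3  -2.14]
t2lvl -1 [-0.15  0.36  0.09  1.3   0.   -1.75]
t2pl -1 [-0.15  0.49 -0.25  0.83  0.   -1.75]
cov -1 [ 0.37  0.66 -0.08  0.82  0.   -2.99]
covup -1 [ 0.37  0.51  0.32  1.38  0.   -2.99]
covpl -1 [-0.15  0.36  0.09  1.3   0.   -1.75]
```

Run:
```python
from h import *
o=tool(rz(YR+90),1)
bot.grip(0.7,30)
bot.move_ptp(RES+[0,0,110],o); bot.movel(RES+[0,0,14],max_speed=120); st("down")
bot.grip(0.0,50); bot.dwell(.2); s=st("closed")
bot.movel(RES+[0,0,130],max_speed=120); st("up")
```

```text
down t 2.6 [365.9 273.6  14.5] F [-0.5 -0.2  1.4] op 0.705 gf 0.0
closed t 3.4 [365.5 273.1  14. ] F [-0.   0.2  0.4] op 0.001 gf 0.0
up t 4.5 [365.  272.8 129.4] F [-0.1 -1.1 -0.3] op 0.001 gf 0.0
```

Run:
```python
from h import *; import cv2
bot.move_ptp(np.array([365,120,200.]),tool(rz(YR+90),1))
for n in("top","scene"): cv2.imwrite(f"pics/{n}1.png",imaging.capture(n))
t=cv2.imread("pics/top1.png")[215:305,90:215];s=cv2.imread("pics/scene1.png")[90:180,220:345]
cv2.imwrite("pics/m3.png",np.hstack([cv2.resize(x,(400,288),interpolation=cv2.INTER_CUBIC) for x in(t,s)]))
```

```text
(no output)
```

View pics/m3.png

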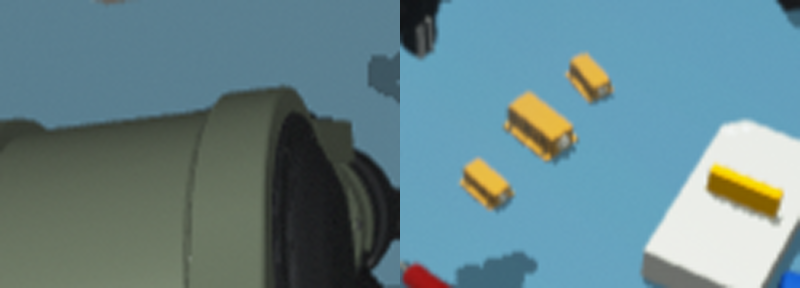

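Run:
```python
from h import *; from vis import *
im={n:cv2.imread(f"pics/{n}1.png") for n in CM}
ms={n:fgmask(i).astype(float) for n,i in im.items()}; z={n:np.zeros((384,512)) for n in ms}
print(fit("resistor",ms,z,flat(),[365.5,273,-5],[4,4,4],("scene",)))
print(bot.get_state()["orientation"])
o=tool(rz(YR+90),1); bot.grip(0.7)
bot.move_ptp(RES+[0,0,110],o); bot.movel(RES+[0,0,14],max_speed=120)
def cap(k): 
    i=imaging.capture("scene"); return cv2.resize(i[90:180,220:330],(400,327),interpolation=cv2.INTER_CUBIC)
a=cap(0); bot.grip(0.3,30); st("0.3"); b=cap(1)
cv2.imwrite("pics/m4.png",np.hstack([a,b]))
```

```text
(array([365.38464081, 273.3013179 ,  -5.38525767]), np.float64(0.08736889982876714))
[ 3.14145297e+00 -1.36905250e-03  3.05234050e+00]
0.3 t 8.1 [365.5 273.2  14.1] F [ 0.1 -0.5 -0.7] op 0.302 gf 0.0
```

View pics/m4.png

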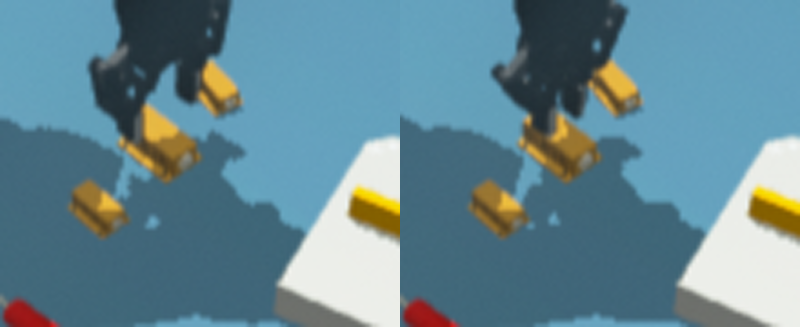

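The fingers look higher than, or offset from, the resistor: their tips are around (540,130) and (570,110), and the body centre is at (560,150). I'll check this against projected positions.

Run:
```python
from vis import *
k=400/110
def c(P): return ((proj("scene",P)-[220,90]+.5)*k-.5).round(0).tolist()
u=Ro.from_euler("z",84.8,degrees=True).apply([1,0,0])
for g in(60,26):
  for z in (14,20,26,35,45):
    print(g,z,[c(np.array([365.5,273.2,z])+s*(g/2)*u)[0] for s in(-1,1)])
print(c([365.4,273.3,26]), c([0,0,0]), proj("scene",[0,0,0])*800/512)
```

```text
60 14 [[135.0, 157.0], [184.0, 123.0]]
60 20 [[135.0, 152.0], [184.0, 118.0]]
60 26 [[135.0, 148.0], [184.0, 113.0]]
60 35 [[135.0, 141.0], [185.0, 106.0]]
60 45 [[135.0, 133.0], [185.0, 98.0]]
26 14 [[149.0, 147.0], [170.0, 132.0]]
26 20 [[149.0, 143.0], [170.0, 128.0]]
26 26 [[149.0, 138.0], [170.0, 123.0]]
26 35 [[149.0, 131.0], [171.0, 116.0]]
26 45 [[149.0, 123.0], [171.0, 107.0]]
[[160.0, 130.0]] [[-344.0, 118.0]] [[195.35994148 190.95939061]]
```

Run:
```python
from h import *
bot.movel(RES+[0,0,60],max_speed=200); bot.movel(RES+[-85,0,40],max_speed=200)
for g in(0.0,0.3,0.7):
    bot.grip(g); r=bot.movel(RES+[-85,0,-18],max_speed=40,threshold=4); st(f"{g} {r}"); bot.movel(RES+[-85,0,25],max_speed=100)
```

```text
0.0 False t 11.1 [280.6 273.2 -17.8] F [-0.1 -0.2 -0.3] op -0.0 gf 0.0
0.3 False t 13.2 [280.7 273.2 -17.8] F [-0.4  0.8 -0. ] op 0.3 gf 0.0
0.7 False t 15.5 [280.7 273.2 -17.8] F [-0.2 -0.   0.3] op 0.7 gf 0.0
```

The reported TCP lies at least 18 mm beyond the real fingertips, since there was no bench contact at -18. I'll find the exact offset.

Run:
```python
from h import *
for g in(0.33,0.0):
    bot.movel(RES+[-85,0,-10],max_speed=100); bot.grip(g); r=bot.movel(RES+[-85,0,-50],max_speed=40,threshold=4); st(f"{g} {r}")
bot.movel(RES+[-85,0,60],max_speed=200)
```

```text
0.33 True t 17.5 [280.8 273.3 -23.1] F [-1.9 -0.2  9.7] op 0.33 gf 5.0
0.0 True t 18.6 [280.8 273.3 -22.8] F [-1.9 -1.5 12.8] op 0.0 gf 6.3
```

The tips are 22 mm short of the reported TCP, so I'll add that offset along the tool axis and retry.

```bash
echo 'D=22.0' >> h.py
python3 - <<'E'
from h import *
bot.grip(0.7,50); bot.movel(RES+[0,0,60],max_speed=200)
bot.movel(RES+[0,0,13.5-D],max_speed=100); st("down")
bot.grip(0.0,50); s=st("closed")
if s["opening"]>.1:
    bot.movel(RES+[0,0,110],max_speed=150); st("up")
E
```

```text
down t 21.2 [365.5 273.3  -8.1] F [-0.1 -0.2 -0.7] op 0.701 gf 0.0
closed t 21.6 [366.  273.5  -7.7] F [-1.6  0.2  5.7] op 0.308 gf 49.7
up t 22.6 [364.8 272.7 109.2] F [-0.1 -0.7 -2.6] op 0.31 gf 49.3
```

Run:
```python
from h import *
o=tool(rz(Y1),1); P=TR1+rz(Y1).apply([-57.5,0,40+13.5-D])
bot.move_ptp(P+[0,0,60],o); bot.movel(P+[0,0,6],max_speed=150)
print(bot.movel(P-[0,0,4],max_speed=20,threshold=3)); st("placed")
bot.grip(0.48); st("open"); bot.movel(P+[0,0,90],max_speed=200)
bot.move_ptp(TR2+R2.apply([0,0,130-D]),tool(R2,1)); st("hover t2")
import cv2
for n in("top","scene"): cv2.imwrite(f"pics/{n}2.png",imaging.capture(n))
t=cv2.imread("pics/top2.png")[130:255,230:430];s=cv2.imread("pics/scene2.png")[180:355,100:310]
cv2.imwrite("pics/m5.png",np.hstack([cv2.resize(t,(400,250)),cv2.resize(s,(300,250))]))
from vis import proj
for n in("top","scene"): print(n,[proj(n,TR2+R2.apply([0,0,130])+w).round(1).tolist() for w in([0,0,0],)])
```

```text
True
placed t 24.7 [533.  -15.7  32.3] F [-0.3 -0.2  4.8] op 0.312 gf 50.0
open t 25.0 [531.7 -15.5  31.2] F [-0.3 -0.3  0.2] op 0.481 gf 0.0
hover t2 t 26.7 [ 517.9 -288.9  174.2] F [ 0.1 -0.1 -0.1] op 0.477 gf 0.0
top [[[392.2, 210.9]]]
scene [[[138.6, 252.5]]]
```

View pics/m5.png

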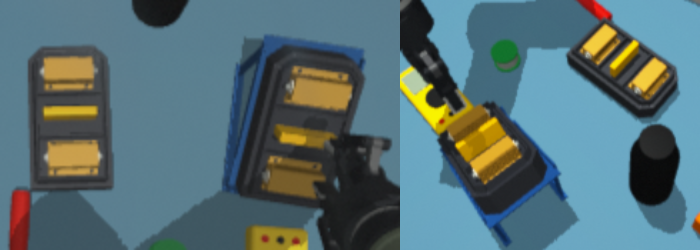

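The resistor lies in tray1's left cell, at (70,160) in the crop. The fingertips are at about (138,252) in the scene view, where they were predicted, so the offset does run along the tool axis. Now I'll grip tray2.

Run:
```python
from h import *
bot.grip(0.42,100)
print(bot.movel(TR2+R2.apply([0,0,54.5-D]),max_speed=120,threshold=8)); st("down")
bot.grip(0.0,100); s=st("closed")
print(R2.inv().apply(s["tcp_pos"]-TR2))
if .05<s["opening"]<.3:
    P=s["tcp_pos"]
    bot.movel(P+[0,0,50],max_speed=80); st("up"); bot.movel(P+[0,0,150],max_speed=200); st("up2")
```

```text
False
down t 27.8 [ 555.4 -295.1  110.1] F [ 0.7  0.1 -0.4] op 0.416 gf 0.0
closed t 28.1 [ 555.4 -295.5  111.1] F [-3.6  1.3  5.5] op 0.108 gf 98.5
[ 0.77383635 -0.42694342 33.60543931]
up t 28.9 [ 554.9 -295.1  160.3] F [ 0.2 -0.3 -3. ] op 0.11 gf 97.9
up2 t 29.6 [ 554.6 -294.9  259.4] F [-0.9  0.2 -4.4] op 0.107 gf 97.9
```

Run:
```python
from h import *; from vis import *
im={n:cv2.imread(f"pics/{n}2.png") for n in CM}
ms={n:fgmask(i).astype(float) for n,i in im.items()}; z={n:np.zeros((384,512)) for n in ms}
for c in(("top","scene"),("top",),("scene",)): print(c,fit("tray2",ms,z,flat(),[589.4,-13.8,1.8],[4,4,3],c))
o=tool(rz(Y1),1); bot.move_ptp(TR1+[0,0,285],o); st("hover"); print(bot.get_state()["orientation"],o)
```

```text
('top', 'scene') (array([589.61070461, -13.69913468,   1.67803635]), np.float64(0.0978891055831569))
('top',) (array([589.8863086 , -13.80998339,   1.79776542]), np.float64(0.02642751193823719))
('scene',) (array([587.35191404, -10.99776392,   2.1142763 ]), np.float64(0.06548184406246634))
hover t 30.7 [589.2 -14.7 283.9] F [-0.3  0.2 -4.2] op 0.105 gf 97.9
[-3.14080630e+00  2.24001706e-04  1.60114639e+00] [3.14159265 0.         1.60221225]
```

```bash
sed -i 's/^TR1=.*/TR1=np.array([589.6,-13.6,0]); Y1=1.8/' h.py
python3 - <<'E'
from h import *
P=TR1+[0,0,72.5]
bot.movel(P+[0,0,18],max_speed=200)
r=bot.movel(P-[0,0,4],max_speed=25,threshold=6); s=st(f"contact {r}"); print(s["wrist_torque"])
E
```

```text
contact True t 32.4 [589.5 -14.   75.5] F [-0.8 -0.4  3.9] op 0.108 gf 99.0
[0.10891086 0.11262053 0.01016658]
```

Run:
```python
from h import *
r=bot.movel(TR1+[0,0,70],max_speed=20,threshold=10); s=st(f"c2 {r}"); print(s["wrist_torque"])
import cv2
a=imaging.capture("scene")[160:280,190:330]; cv2.imwrite("pics/m6.png",cv2.resize(a,(700,600),interpolation=cv2.INTER_CUBIC))
```

```text
c2 True t 32.6 [589.5 -14.   75.5] F [-2.4 -0.6  4.9] op 0.109 gf 99.1
[ 0.12520643  0.19857631 -0.0288296 ]
```

View pics/m6.png

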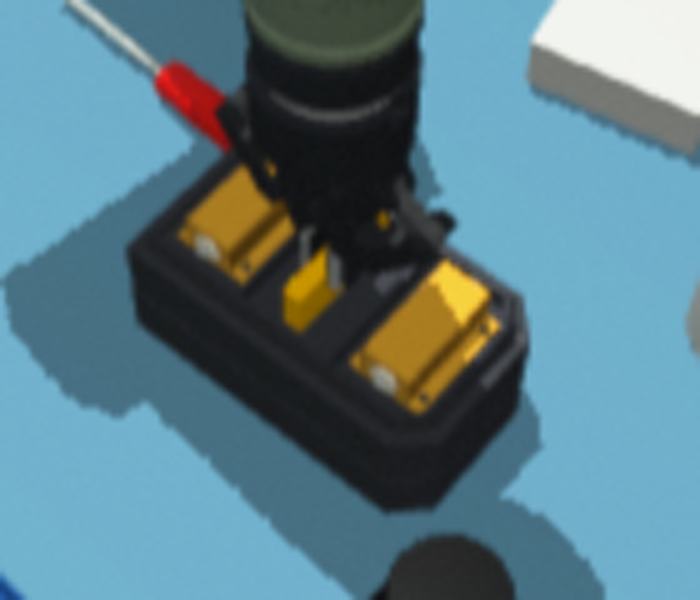

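The picture shows tray2 flush on tray1 with the cut corners matched at (440,500). I'll release it, check it numerically and go to the cover.

Run:
```python
from h import *; from vis import *
bot.grip(0.40); st("rel"); P=bot.get_state()["tcp_pos"]
bot.movel([P[0],P[1],160],max_speed=200)
bot.grip(0.6,80)
bot.move_ptp(COV+[0,0,100],tool(rz(YC),1)); st("hover cov")
im={n:imaging.capture(n) for n in CM}
for n in CM: cv2.imwrite(f"pics/{n}3.png",im[n])
ms={n:fgmask(i).astype(float) for n,i in im.items()}; z={n:np.zeros((384,512)) for n in ms}
low=prism(outl(0),-40,0)
PARTS["st"]=[low]+PARTS["tray2"]
for c in(("top",),("scene",)): print(c,fit("st",ms,z,lambda p:(rz(p[2]).as_matrix(),np.array([p[0],p[1],p[3]])),[589.6,-13.6,1.8,40],[4,4,3,4],c))
```

```text
rel t 33.0 [588.3 -13.8  74.2] F [-0.3  0.6  0.2] op 0.4 gf 0.0
hover cov t 35.2 [585.2 304.7 100.1] F [-0.1 -0.9  0.2] op 0.601 gf 0.0
('top',) (array([592.25873293, -13.41724125,   0.78251433,  26.95016654]), np.float64(0.014055280275814909))
('scene',) (array([580.43663174,  -2.61843397,   1.47107119,  17.71099662]), np.float64(0.021443027506963787))
```

Run:
```python
from h import *; from vis import *
im={n:cv2.imread(f"pics/{n}3.png") for n in CM}
ms={n:fgmask(i).astype(float) for n,i in im.items()}; z={n:np.zeros((384,512)) for n in ms}
print([int(m[150:260,220:340].sum()) for m in ms.values()])
for h in(34,40,43,46,50):
    PARTS["st"]=[prism(outl(0),-h,0)]+PARTS["tray2"]
    for c in(("top","scene"),("scene",)): p,f=fit("st",ms,z,lambda p:(rz(p[2]).as_matrix(),np.array([p[0],p[1],h])),[589.6,-13.6,1.8],[4,4,3],c); print(h,c,p.round(2),round(f,4))
s=im["scene"][165:285,190:330]; t=im["top"][130:230,230:330]
cv2.imwrite("pics/m7.png",np.hstack([cv2.resize(s,(455,390),interpolation=cv2.INTER_CUBIC),cv2.resize(t,(340,390),interpolation=cv2.INTER_CUBIC)]))
```

```text
[3185, 5329]
34 ('top', 'scene') [589.36 -12.32   1.12] 0.0814
34 ('scene',) [586.62 -10.56   1.5 ] 0.0283
40 ('top', 'scene') [588.75 -12.87   1.34] 0.0833
40 ('scene',) [587.74 -11.81   1.32] 0.0512
43 ('top', 'scene') [590.03 -12.61   1.17] 0.1019
43 ('scene',) [587.93 -12.38   1.03] 0.0645
46 ('top', 'scene') [587.69 -12.97   1.21] 0.1204
46 ('scene',) [ 5.8833e+02 -1.3480e+01 -2.5000e-01] 0.0757
50 ('top', 'scene') [586.95 -12.4    1.02] 0.1467
50 ('scene',) [587.28 -11.49   1.46] 0.0934
```

View pics/m7.png

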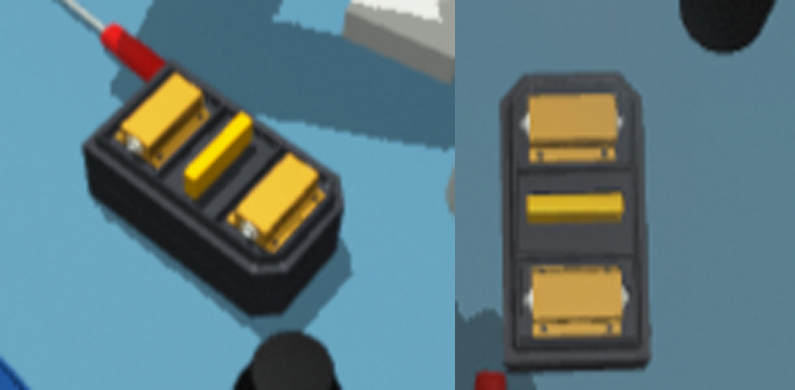

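tray2 sits flush and level. The silhouette heights fit about 40 mm and the cut corners coincide. Now the cover.

Run:
```python
from h import *
r=bot.movel(COV+[0,0,45-D],max_speed=80,threshold=8); st(f"down {r}")
bot.grip(0.0,80); s=st("closed")
if .05<s["opening"]<.25:
    bot.movel(COV+[0,0,60],max_speed=80); st("up"); bot.movel(COV+[0,0,300],max_speed=200)
    T=np.array([589.2,-13.4,0]); bot.move_ptp(T+[0,0,290],tool(rz(1.6),1)); st("hover")
    z=s["tcp_pos"][2]+80; bot.movel(T+[0,0,z+18],max_speed=150)
    r=bot.movel(T+[0,0,z-5],max_speed=25,threshold=6); s=st(f"contact {r} want {z:.1f}"); print(s["wrist_torque"])
```

```text
down False t 36.4 [585.3 305.6  23.6] F [ 0.6  0.6 -0.1] op 0.6 gf 0.0
closed t 36.8 [585.2 305.6  23.8] F [-1.3  0.5  4.2] op 0.122 gf 80.1
up t 37.4 [584.9 305.4  60.3] F [ 0.4 -0.1 -2. ] op 0.121 gf 79.2
hover t 40.0 [589.2 -12.8 289.7] F [ 0.3  0.7 -1.4] op 0.121 gf 79.0
contact True want 103.8 t 42.0 [589.1 -12.5 103.7] F [-0.1  0.5  3.3] op 0.127 gf 79.7
[ 0.08617588 -0.11261927  0.00923045]
```

Contact came exactly at the seated height, so I'll release, retreat and verify numerically.

Run:
```python
from h import *; from vis import *
bot.grip(0.45); P=bot.get_state()["tcp_pos"]; bot.movel([P[0],P[1],220],max_speed=150)
bot.move_ptp(np.array([400,200,250.]),tool(rz(1.6),1)); bot.dwell(.3); st("away")
im={n:imaging.capture(n) for n in CM}
for n in CM: cv2.imwrite(f"pics/{n}4.png",im[n])
z={n:np.zeros((384,512)) for n in CM}
ms={n:fgmask(im[n]).astype(float) for n in CM}
for h in(76,80,84,88,92):
    PARTS["st"]=[prism(outl(0),-h,0)]+PARTS["cover"]
    p,f=fit("st",ms,z,lambda p:(rz(p[2]).as_matrix(),np.array([p[0],p[1],h])),[589.2,-13.2,1.5],[4,4,3]); print("stack",h,p.round(2),round(f,4))
# cover only: bright grey + rib
for h in(80,85):
    mc={n:(ms[n]*(im[n].max(2)>105)) for n in CM}
    for c in(("top",),("scene",)):
        PARTS["cv"]=[prism(outl(0),40,40)]+PARTS["cover"][1:]
        p,f=fit("cv",mc,z,lambda p:(rz(p[2]).as_matrix(),np.array([p[0],p[1],h])),[589.2,-13.2,1.5],[4,4,3],c); print("cover top",h,c,p.round(2),round(f,4))
```

```text
away t 44.7 [400.6 199.5 249.7] F [-0.8 -0.   0.4] op 0.448 gf 0.0
stack 76 [589.2 -13.2   1.5] 0.1086
stack 80 [588.64 -13.77   1.6 ] 0.085
stack 84 [589.26 -14.21   1.49] 0.0772
stack 88 [588.32 -14.36   1.62] 0.0952
stack 92 [587.79 -13.88   1.63] 0.1156
cover top 80 ('top',) [587.73 -14.61   1.21] 0.0313
cover top 80 ('scene',) [590.48 -16.84   1.96] 0.1176
cover top 85 ('top',) [586.71 -14.28   1.55] 0.0229
cover top 85 ('scene',) [591.56 -20.61   1.99] 0.1043
```

Run:
```python
from h import *
bot.grip(0.0); o=tool(rz(1.6),1)
bot.move_ptp(np.array([589,-13,170.]),o)
for dy in(0,-22,22):
    bot.movel([589,-13+dy,134],max_speed=150)
    r=bot.movel([589,-13+dy,118],max_speed=20,threshold=5); st(f"touch {dy} {r}")
    bot.movel([589,-13+dy,136],max_speed=100)
bot.movel([589,-13,230],max_speed=150); bot.move_ptp(np.array([400,200,250.]),o); bot.dwell(.5); st("away")
```

```text
touch 0 True t 47.2 [589.5 -13.1 127.3] F [-0.5 -0.2  5.2] op 0.001 gf 2.4
touch -22 True t 48.3 [589.1 -34.6 127.3] F [-0.9 -0.1  5.5] op -0.0 gf 2.7
touch 22 True t 49.4 [589.2   8.4 127.3] F [-0.7 -0.3  5.6] op -0.001 gf 2.7
away t 52.1 [400.2 199.8 249.9] F [-0.3  0.5  1.3] op 0.001 gf 0.0
```

The rib top reads the same height at all three touch points, 150 mm once the overshoot seen on the bench is allowed for. The stack is therefore level and fully seated.

```bash
python3 -c "
from bench import bot
print(bot.sign_off())"
```

```text
the job is handed in; nothing more can be done
None
```

The kit is handed in at about 52 s: the resistor is in tray1's empty cell, tray2 is on tray1 and the grey cover is on top, measured level and at the seated height; no verdict came back on hand-in.

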